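# Shed the scrap, keep the ball

## Task

Pick up the sheet-metal tray by its red bridge handle, carry it level to the blue pail and tip the three pieces of scrap off its open end into the pail, without the loose steel ball leaving its pocket. Then carry the tray over to the round green mat and finish while still holding it there: level, at rest, about 10 cm above the mat, with the ball over the middle of the mat. Leave the cup, the oil bottle and the hammer where they are.

Things in the scene. Friction and masses are not known exactly. Their poses are not given: they have to be found in the camera images.
- tray: Loose aluminium tray, 190 mm long (its x), 100 mm wide (y); floor 4 mm thick; side and rear (-x) walls 3 mm thick, tops 24 mm above the underside; the +x end is open. Red bridge handle across it at x = 0. Origin: centre of the underside, z up. 0.3 to 0.65 kg. Scrap slides on its floor at a slope of 16 to 24 degrees. Starts flat on the bench, open end roughly towards the robot
- handle (a point): Middle of the tray's red handle bar, 86 mm above the tray's underside. The bar is 16 mm thick along tray x (grip it across this), 100 mm long along tray y, 24 mm high (74 to 98 mm above the underside), carried at each end by a flat post; free space below it
- lip (a point): Middle of the open end's edge, on the tray's floor: 95 mm from the tray's centre along tray +x, 4 mm above the underside
- pocket (a point): Where the ball's centre rests: in the blue ring on the tray floor, at tray x = -55 mm, y = 0, 18 mm above the underside. The ring is 41 mm across outside, 34 mm inside and 8 mm high, so the ball has 3 mm of play and would roll out over the rim at a tilt of about 60 degrees, or sooner when jerked
- ball_center (a point): Centre of the loose bright steel ball, 28 mm diameter, 90 g, lying in the pocket
- stub: Scrap: copper-coloured bar end, 30 x 18 x 18 mm, 50 g, loose on the tray floor near the open end. Origin: centre of its underside
- slug: Scrap: dark steel round slug, 22 mm diameter, 16 mm high, 45 g, loose on the tray floor near the open end. Origin: centre of its underside
- angle: Scrap: brass-coloured piece of angle, 24 x 20 mm, 22 mm high, legs 6 mm thick, 40 g, loose on the tray floor near the open end. Origin: centre of its underside
- pail: Round blue scrap pail, fixed to the bench, open on top: 176 mm outside and 168 mm inside diameter, rim 85 mm above the bench. Origin: centre of its underside, on the bench
- mat: Round green mat, fixed to the bench, 140 mm diameter, 4 mm thick, with a white spot in its middle. Origin: centre of its underside, on the bench
- cup: White cup, 68 mm across the rim, 80 mm high, loose. Bystander. Origin: centre of its underside
- oiler: Yellow oil bottle with a red cap, 52 mm diameter, 110 mm high, loose. Bystander. Origin: centre of its underside
- hammer: Hammer lying roughly crosswise (along world y) on the bench beyond the tray, loose, about 260 mm long, 26 mm high. Bystander. Origin: on the bench, under the middle of its length
Mind the look-alikes: they are no part of the job. There is more than one size of the tray; the job needs the largest.

How it is judged (in metres and radians):
On the way, in this order (a step that is already met when the one before it is completed fails the run):
1. the tray is up off the bench in the gripper, near level, with the ball in its pocket and all three pieces of scrap still on it (height (world z) of tray above 0.04 m and contact force between the fingers and tray above 1 N and angle between tray's own z axis and vertical below 0.2 rad and distance between ball_center and pocket below 0.012 m and distance between each of stub, slug, angle and tray below 0.12 m), for 0.2 s.
2. the tray is tipped with its open end over the pail (height (world z) of tray above 0.04 m and angle between tray's own z axis and vertical above 0.2 rad and horizontal distance between lip and pail below 0.12 m), for 0.05 s.
3. all three pieces of scrap lie in the pail, the tray is still held and the ball is in its pocket (horizontal distance between each of stub, slug, angle and pail below 0.083 m and height (world z) of each of stub, slug, angle below 0.07 m and contact force between the fingers and tray above 1 N and height (world z) of tray above 0.04 m and distance between ball_center and pocket below 0.012 m), for 0.2 s.
At the end, for the whole second after the job is handed in: The gripper still holds the tray, at rest, level within 7 degrees, underside 60 to 160 mm above the bench, carried by nothing else; the ball is in its pocket (within 12 mm of its rest) and within 30 mm of the mat's middle seen from above; all three pieces of scrap are in the pail (contact force between the fingers and tray above 1 N and height (world z) of tray between 0.06 and 0.16 m and angle between tray's own z axis and vertical below 0.12 rad and linear speed of tray below 0.03 m/s and angular speed of tray below 0.15 rad/s and horizontal distance between ball_center and mat below 0.03 m and contact force between tray and mat below 0.2 N and distance between ball_center and pocket below 0.012 m and horizontal distance between each of stub, slug, angle and pail below 0.083 m and height (world z) of each of stub, slug, angle below 0.07 m); the arm keeps its last pose, push and grip.
It fails at once if the ball leaves its pocket (its centre over 18 mm from where it rests) (distance between ball_center and pocket above 0.018 m).
It fails at once if a piece of scrap lies on the bench, off the tray and outside the pail ((height (world z) of stub below 0.03 m and horizontal distance between stub and pail above 0.086 m and distance between stub and tray above 0.13 m) or (height (world z) of slug below 0.03 m and horizontal distance between slug and pail above 0.086 m and distance between slug and tray above 0.13 m) or (height (world z) of angle below 0.03 m and horizontal distance between angle and pail above 0.086 m and distance between angle and tray above 0.13 m)).
It fails at once if the cup, the oil bottle or the hammer is moved more than 30 mm (distance of any of cup, oiler, hammer from where it was at the start of the episode above 0.03 m).
It also fails if it takes over 56 s, if anything falls off the work surface, if the arm or the gripper's body presses on something with over 40 N, if the wrist force passes 120 N, or if a joint passes its speed limit or range.

## Robot

A 6-joint arm with a two-finger parallel gripper is mounted at the origin on the work surface. World frame = base frame: x ahead of the robot, y to its left, z up, the work surface at z = 0. Lengths are in mm, angles in rad, forces in N, time in s.
With the tool pointing down it reaches from about 325 to 850 mm from the base axis. Payload 15.5 kg.
Tool frame: the origin (TCP) lies midway between the tips of the shut fingers; the grasp point (between the pads) lies 19 mm behind it (env.hold_point_z is the distance from the TCP to the grasp point, in mm); z points along the fingers, y is the line along which they close (so a half turn about z gives the same grasp; the last joint's range is limited). The gripper opens to 91 mm and grips with 3 to 60 N. Pads are 32 mm wide; open, the fingers measure 118 mm over their backs; the gripper's body (76 mm by 178 mm) begins 60 mm behind the grasp point.
Start: joints at [-1.333, 0.494, 1.345, -0, 1.302, -0.096], TCP at [204.773, -590.503, 213.915] pointing down, gripper open.
Joint ranges: [-2.91, 2.91], [-0.82, 2.16], [0.22, 2.67], [-1.22, 4.37], [0.12, 2.79], [-3.08, 3.08]. Speed limits (rad/s): [1.89, 1.89, 2.57, 3.01, 3.01, 3.01].

## Interface

Orientations are given as a unit quaternion [w, x, y, z].
In Python, from rig import env gives the robot as it stands. The module is installed in compiled form; this text tells all that it offers.
- The arm moves only by the tool step_arm, never from a script. Its argument "motion" is a list of rows, each a list of 6 numbers: the shift along the tool's x, y, z in mm, then the turn, a rotation vector about the tool's x, y, z in rad. A call has 1 to 5 rows; each row shifts and turns the commanded pose from where the row before left it, along the tool's axes as they then stand; what a row does not reach is not made up. A row lasts 1/12 s, in which the tool goes at most 41.7 mm and 7.16 degrees, less where a joint would pass 70% of its speed; a pose out of reach is approached as far as the arm can. A call with a gripper value outside its range is refused whole. "hand" is the closure, from 0 (fully open) to 1 (shut), set as the call begins (left out, the last holds). The fingers move at their own pace and stop on an object; "force" is the grip in N (left out, the last holds). Time passes only in rows, so rows that do not move let the fingers close. It gives the time, the measured TCP pose, the force, the opening and the grip force at its end, in the units of the state.
- env.state(): the state, without advancing time (a new reading comes with each control period).
- env.camera(name): name is "scene" or "top" or "wrist"; returns a dict with "pixels" (384x512x3 uint8, blue, green, red), "fovy" (degrees; the focal length in pixels is half the picture's height over the tangent of half this angle, whatever the lens; pixels are square), "cx", "cy" (the principal point, pixels), "view" (4x4, takes a point from world to camera coordinates); the wrist camera has in their place "T_tool_cam" (4x4, takes a point from camera to tool coordinates, whose origin is the TCP and whose axes are the flange's). Camera axes: x right, y down, z forward; pixel columns grow to the right and rows downward; lengths in mm; the calibration is good to about 2 mm. A picture is of the moment at which its call begins: read the wrist's pose just before it. There is no depth.
- env.job_done(): hands the job in; it is judged then, once.
The state is a dict: "time": time; "qpos": joint angles; "joint_vel": joint speeds; "joint_torque": joint torques, N m; "tool_pos": TCP position; "eef_rot": TCP orientation; "contact_force": force on the tool from outside, world axes, zero at the start; "ft_torque": the same for the moment, N m; "finger_gap": opening from 0.0 (shut) to 1.0 (fully open); "grasp_force": force on a finger pad.
Only numpy, scipy, OpenCV 4.12 (cv2) and the standard library are available. Lean on these libraries where they do the work, as an engineer would, in place of code of your own. Each camera call takes 0.05 s, during which the arm holds its last target. There are 200 camera calls.

## Working session

There is one attempt and no reset: what is moved stays moved. The work goes in short steps, Python scripts to look and compute and a tool call to move; the robot and the scene stay as the last step left them, time stands still between calls to the robot, and variables do not carry over. Pictures are saved under pics/ and viewed, at most 10 in all, crops included, and the job is handed in when it is done.

Besides the shell and the picture viewer there is one more tool, called after ">>>" as name(argument=value, ...) on one line, values as JSON. step_arm: Moves the arm, as the interface text tells. Its arguments: {"type":"object","properties":{"motion":{"type":"array","items":{"type":"array","items":{"type":"number"}}},"hand":{"type":"number"},"force":{"type":"number"}},"required":["motion"]}

```bash
mkdir -p pics
python3 - <<'E'
from rig import env
import cv2,numpy as np
for n in("scene","top"):
    c=env.camera(n); cv2.imwrite(f"pics/{n}0.png",c["pixels"]); np.savez(f"{n}0.npz",**c)
    print(n,c["fovy"],c["cx"],c["cy"],np.round(c["view"],3).tolist())
s=env.state();print(s, env.hold_point_z)
E
```

```text
scene 47.39579443926506 254.86600416479953 194.74908272698428 [[0.862, 0.506, -0.012, -481.808], [0.334, -0.586, -0.739, -95.537], [-0.381, 0.633, -0.674, 1272.207], [0.0, 0.0, 0.0, 1.0]]
top 51.01364893222494 245.22541359952092 188.18108377504572 [[0.052, -0.999, -0.002, -8.255], [-0.977, -0.05, -0.206, 558.697], [0.205, 0.012, -0.979, 972.26], [0.0, 0.0, 0.0, 1.0]]
{'time': 0.1, 'qpos': array([-1.33252376e+00,  4.94134902e-01,  1.34603434e+00,  3.61903161e-06,
        1.30254489e+00, -9.54680816e-02]), 'joint_vel': array([ 0.00032639, -0.00014949, -0.00172823,  0.00069769, -0.00026209,
        0.00040651]), 'joint_torque': array([ 2.23374598e-03, -8.80243421e+01, -3.82546449e+01,  7.09785637e-02,
        4.82573651e-02, -1.16987090e-05]), 'tool_pos': array([ 204.67970507, -590.17507909,  213.40109273]), 'eef_rot': array([-5.59437062e-04,  9.86109350e-01,  1.66096463e-01, -3.82640948e-05]), 'contact_force': array([-0.05851644, -0.12508652,  0.3746156 ]), 'ft_torque': array([-0.00394956,  0.02224719, -0.04661417]), 'grasp_force': 0.0, 'finger_gap': 1.001344411615991} 18.8
```

View pics/top0.png

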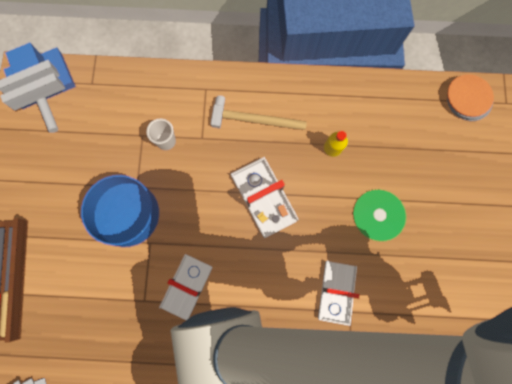

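View pics/scene0.png

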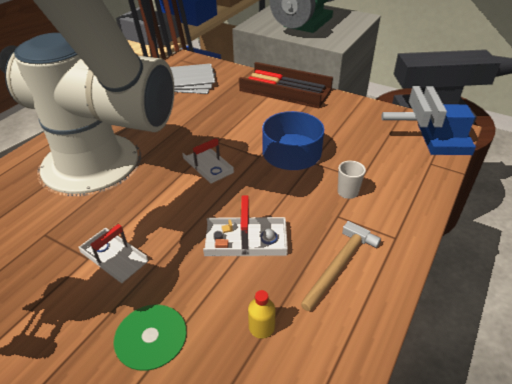

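The top view shows the large tray at about (263,197), with its red bar at (265,190), the ball at (254,180) and the scrap near (270,214). The pail is at (120,210), the mat at (380,215), the cup at (160,133) and the oil bottle at (337,143). The scene view shows the same tray at (245,235) with its red bar at (245,220).

```bash
cat > h.py <<'E'
import numpy as np,cv2
def load(n): return dict(np.load(n))
def ray(c,p):
    H=c["pixels"].shape[0]; f=H/2/np.tan(np.radians(float(c["fovy"]))/2)
    V=c["view"];R=V[:3,:3];o=-R.T@V[:3,3]
    d=R.T@np.array([(p[0]-c["cx"])/f,(p[1]-c["cy"])/f,1]);return o,d/np.linalg.norm(d)
def plane(c,p,z): o,d=ray(c,p); return o+d*(z-o[2])/d[2]
def tri(rs):
    A=np.zeros((3,3));b=np.zeros(3)
    for o,d in rs: P=np.eye(3)-np.outer(d,d);A+=P;b+=P@o
    x=np.linalg.solve(A,b);return x,[np.linalg.norm((np.eye(3)-np.outer(d,d))@(x-o)) for o,d in rs]
def mask(c,col,roi):
    h=cv2.cvtColor(c["pixels"],cv2.COLOR_BGR2HSV);H,S,V=[h[...,i].astype(int) for i in range(3)]
    m={"red":((H<6)|(H>174))&(S>170)&(V>90),"blue":(H>100)&(H<125)&(S>130)&(V>40),"green":(H>45)&(H<80)&(S>120),
       "white":(S<40)&(V>150),"yellow":(H>22)&(H<35)&(S>170)}[col]
    x0,y0,x1,y1=roi;o=np.zeros(m.shape,np.uint8);o[y0:y1,x0:x1]=m[y0:y1,x0:x1]*255
    n,l,st,ce=cv2.connectedComponentsWithStats(o);i=1+np.argmax(st[1:,4]);return (l==i).astype(np.uint8)*255
def rect(m):
    return cv2.minAreaRect(max(cv2.findContours(m,cv2.RETR_EXTERNAL,cv2.CHAIN_APPROX_NONE)[0],key=len))
E
python3 - <<'E'
from h import *
t=load("top0.npz");s=load("scene0.npz")
np.set_printoptions(precision=1,suppress=True)
mt=mask(t,"red",(225,150,305,245));ms=mask(s,"red",(225,185,265,235))
rt=rect(mt);rs=rect(ms);print(rt,rs)
def ends(r):
    b=cv2.boxPoints(r);e=[(b[i]+b[(i+1)%4])/2 for i in range(4)];L=[np.linalg.norm(b[i]-b[(i+1)%4]) for i in range(4)]
    k=[0,2] if L[0]<L[1] else [1,3];return [e[i] for i in k]
et=ends(rt);es=ends(rs);print(et,es)
for z in(98,92,86):print(z,[plane(t,e,z) for e in et])
print("scene98",[plane(s,e,98) for e in es])
for a in et:
  for b in es: print(a,b,tri([ray(t,a),ray(s,b)]))
for n,c,r in(("t",t,(60,160,170,260)),("s",s,(250,100,335,175))):
    m=mask(c,"blue",r); k=cv2.convexHull(cv2.findNonZero(m)); w=np.array([plane(c,p[0],85) for p in k]); 
    print("pail",n,cv2.minEnclosingCircle(w[:,:2].astype(np.float32)))
for n,c,r in(("t",t,(340,180,420,250)),("s",s,(100,290,200,383))):
    m=mask(c,"green",r);k=cv2.convexHull(cv2.findNonZero(m)); w=np.array([plane(c,p[0],4) for p in k]);print("mat",n,cv2.fitEllipse(w[:,:2].astype(np.float32)))
print("cup rim~",plane(t,(160,130),80),"oil cap",plane(t,(341,135),110),"hammer",[plane(t,p,20) for p in((217,112),(305,126))])
print("tray corners",[plane(t,p,24) for p in((231,174),(265,158))],[plane(t,p,4) for p in((266,236),(297,217))],"ball",plane(t,(254,180),18))
im=np.hstack([cv2.resize(t["pixels"][145:250,215:315],None,fx=4,fy=4,interpolation=2),cv2.resize(s["pixels"][180:270,195:295],None,fx=4,fy=4,interpolation=2)[:420]] if 0 else [cv2.resize(t["pixels"][150:245,220:310],(378,399),interpolation=2),cv2.resize(s["pixels"][180:275,200:295],(399,399),interpolation=2)])
cv2.imwrite("pics/crop.png",im)
E
```

```text
((265.20001220703125, 191.40000915527344), (6.260990142822266, 39.35479736328125), 63.43495178222656) ((244.5, 212.0), (34.0, 7.0), 90.0)
[array([282.8, 182.6], dtype=float32), array([247.6, 200.2], dtype=float32)] [array([244.5, 195. ], dtype=float32), array([244.5, 229. ], dtype=float32)]
98 [array([568.8, -71.8,  98. ]), array([520.3,  12.6,  98. ])]
92 [array([570.2, -72.3,  92. ]), array([521.4,  12.7,  92. ])]
86 [array([571.5, -72.8,  86. ]), array([522.5,  12.7,  86. ])]
scene98 [array([525.4,  11.7,  98. ]), array([581.5, -80.2,  98. ])]
[282.8 182.6] [244.5 195. ] (array([560.4, -60.1, 168.1]), [np.float64(9.683773726266518), np.float64(9.68377372626644)])
[282.8 182.6] [244.5 229. ] (array([573.4, -71.6,  85. ]), [np.float64(2.1184561087914355), np.float64(2.11845610879134)])
[247.6 200.2] [244.5 195. ] (array([522.2,  13.7,  94.5]), [np.float64(1.6203365040399926), np.float64(1.620336504039892)])
[247.6 200.2] [244.5 229. ] (array([533.1,   8. ,  -6.7]), [np.float64(7.790708401691272), np.float64(7.790708401691207)])
pail t ((477.3865966796875, 328.2826232910156), 94.5407485961914)
pail s ((516.6451416015625, 289.553466796875), 134.5466766357422)
mat t ((516.6525268554688, -338.2264404296875), (135.62013244628906, 138.0695343017578), 179.68333435058594)
mat s ((520.5722045898438, -340.303466796875), (138.75526428222656, 139.50303649902344), 55.017398834228516)
cup rim~ [695.9 248.   80. ] oil cap [ 695.2 -212.   110. ] hammer [array([777.5, 110. ,  20. ]), array([ 748.9, -134. ,   20. ])]
tray corners [array([602.2,  60.8,  24. ]), array([651. , -27.9,  24. ])] [array([444.1, -40.1,   4. ]), array([ 498.6, -120.3,    4. ])] ball [590.3  -1.3  18. ]
```

View pics/crop.png

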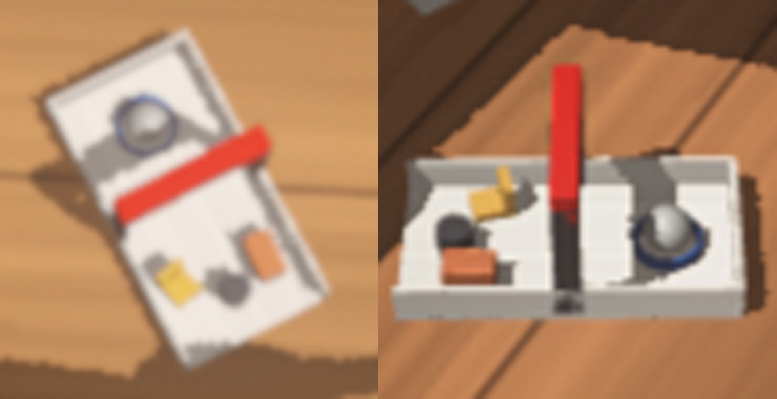

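The crop shows the bar spanning both side walls, the ball in its ring at the rear, and the copper, dark and brass pieces near the open end, which faces the robot. I'll refine the yaw, pail and mat, then work out the approach.

Run:
```python
from h import *
from scipy.optimize import least_squares
from scipy.spatial.transform import Rotation as R
t=load("top0.npz");s=load("scene0.npz")
np.set_printoptions(precision=1,suppress=True)
for n,c,r in(("t",t,(225,150,305,245)),("s",s,(225,185,265,235))):
    p=cv2.findNonZero(mask(c,"red",r))[:,0]; w=np.array([plane(c,q,95)[:2] for q in p]);m=w.mean(0);u=np.linalg.svd(w-m)[2][0]
    print(n,"bar",m,np.degrees(np.arctan2(u[1],u[0])),np.ptp((w-m)@u))
for n,c,r in(("t",t,(60,160,170,260)),("s",s,(255,108,335,175))):
    k=cv2.convexHull(cv2.findNonZero(mask(c,"blue",r)))[:,0]; w=np.array([plane(c,q,85)[:2] for q in k]);o=ray(c,(0,0))[0][:2]
    print(n,"px box",cv2.boundingRect(k)); g=w.mean(0);
    d=(g-o)/np.linalg.norm(g-o); f=w[(w-g)@d>0]
    q=least_squares(lambda v:np.linalg.norm(f-v,axis=1)-88,g,loss="soft_l1",f_scale=3);print(n,"pail",q.x,np.abs(q.fun).mean(),"cam",o)
    q=least_squares(lambda v:np.linalg.norm(f-v[:2],axis=1)-v[2],[*g,88],loss="soft_l1",f_scale=3);print(q.x)
Rt=R.from_quat([.98611,.1661,0,0])
print("tool axes",Rt.as_matrix().tolist(), "shift",Rt.inv().apply(np.array([546,-30,200])-[204.7,-590.2,213.4]))
```

```text
t bar [546.9 -32.1] 120.11404093046696 97.86826270134168
s bar [550.9 -31.7] -59.402171043950055 108.20656936510943
t px box (82, 176, 74, 70)
t pail [482.7 331.5] 1.3716849497204853 cam [347.    7.9]
[484.4 336.7  83.7]
s px box (263, 112, 61, 58)
s pail [491.9 328.5] 1.391322579290561 cam [ 932.  -617.1]
[490.6 332.1  85. ]
tool axes [[0.9448216981974402, 0.32758504028008517, 0.0], [0.32758504028008517, -0.9448216981974402, 0.0], [0.0, 0.0, -1.0]] shift [ 506.  -417.5   13.4]
```

>>> step_arm(motion=[[25.4,-20.7,0,0,0,0],[25.4,-20.7,0,0,0,0],[25.4,-20.7,0,0,0,0],[25.4,-20.7,0,0,0,0],[25.4,-20.7,0,0,0,0]], hand=0)

```text
time: 0.52
tool_pos: [291.2, -449.6, 213.6]
eef_rot: [-0.0, 0.986, 0.166, -0.0]
contact_force: [1.1, -0.4, -0.7]
finger_gap: 1.003
grasp_force: 0.0
```

>>> step_arm(motion=[[25.4,-20.7,0,0,0,0],[25.4,-20.7,0,0,0,0],[25.4,-20.7,0,0,0,0],[25.4,-20.7,0,0,0,0],[25.4,-20.7,0,0,0,0]])

```text
time: 0.93
tool_pos: [377.4, -310.1, 213.8]
eef_rot: [-0.0, 0.986, 0.166, -0.0]
contact_force: [1.0, -0.0, -0.1]
finger_gap: 1.001
grasp_force: 0.0
```

>>> step_arm(motion=[[25.4,-20.7,0,0,0,0],[25.4,-20.7,0,0,0,0],[25.4,-20.7,0,0,0,0],[25.4,-20.7,0,0,0,0],[25.4,-20.7,0,0,0,0]])

```text
time: 1.35
tool_pos: [463.5, -170.7, 213.8]
eef_rot: [-0.0, 0.986, 0.166, -0.0]
contact_force: [0.5, -0.4, -0.1]
finger_gap: 0.997
grasp_force: 0.0
```

>>> step_arm(motion=[[25.4,-20.7,0,0,0,0],[25.4,-20.7,0,0,0,0],[25.4,-20.7,0,0,0,0],[25.4,-20.7,0,0,0,0],[25.4,-20.7,0,0,0,0]])

```text
time: 1.77
tool_pos: [549.5, -31.2, 213.8]
eef_rot: [-0.0, 0.986, 0.166, -0.0]
contact_force: [0.1, -1.0, 0.6]
finger_gap: 1.002
grasp_force: 0.0
```

>>> step_arm(motion=[[0,0,0,0,0,-0.11],[0,0,0,0,0,-0.11],[0,0,0,0,0,-0.11],[0,0,0,0,0,-0.11],[0,0,0,0,0,-0.11]])

```text
time: 2.18
tool_pos: [548.9, -32.7, 213.6]
eef_rot: [-0.0, 0.903, 0.43, -0.0]
contact_force: [0.8, 0.0, 0.5]
finger_gap: 1.003
grasp_force: 0.0
```

>>> step_arm(motion=[[0,0,0,0,0,-0.11],[0,0,0,0,0,-0.11],[0,0,0,0,0,-0.11],[0,0,0,0,0,-0.11],[0,0,0,0,0,-0.11]])

```text
time: 2.6
tool_pos: [548.9, -32.9, 213.7]
eef_rot: [-0.0, 0.752, 0.659, -0.0]
contact_force: [-0.3, -0.2, 0.3]
finger_gap: 1.0
grasp_force: 0.0
```

>>> step_arm(motion=[[0,0,0,0,0,-0.11],[0,0,0,0,0,-0.11],[0,0,0,0,0,-0.11],[0,0,0,0,0,-0.11],[0,0,0,0,0,-0.11]])

```text
time: 3.02
tool_pos: [548.9, -32.9, 213.6]
eef_rot: [-0.0, 0.545, 0.839, -0.0]
contact_force: [0.3, 0.4, -0.4]
finger_gap: 0.997
grasp_force: 0.0
```

>>> step_arm(motion=[[0,0,0,0,0,-0.11],[0,0,0,0,0,0],[0,0,0,0,0,0]])

```text
time: 3.27
tool_pos: [549.0, -32.9, 213.7]
eef_rot: [-0.0, 0.502, 0.865, -0.0]
contact_force: [-0.5, 0.0, -0.9]
finger_gap: 0.999
grasp_force: 0.0
```

```bash
cat > look.py <<'E'
import sys
from rig import env
from h import *
from scipy.spatial.transform import Rotation as R
def wrist(name):
    s=env.state();c=env.camera("wrist");q=s["eef_rot"];T=np.eye(4);T[:3,:3]=R.from_quat(q[[1,2,3,0]]).as_matrix();T[:3,3]=s["tool_pos"]
    c["view"]=np.linalg.inv(T@c["T_tool_cam"]);np.savez(name+".npz",**c);cv2.imwrite(f"pics/{name}.png",c["pixels"]);return s,c
def say(s):
    q=s["eef_rot"];A=R.from_quat(q[[1,2,3,0]]).as_matrix();np.set_printoptions(precision=3,suppress=True)
    print(s["time"],s["tool_pos"],"xang",np.degrees(np.arctan2(A[1,0],A[0,0])),"z",A[:,2],"q",s["qpos"],"gap",s["finger_gap"],s["grasp_force"],s["contact_force"],s["ft_torque"])
if __name__=="__main__": say(wrist(sys.argv[1])[0])
E
python3 look.py w1
```

```text
3.2667 [548.954 -32.882 213.722] xang 119.76621535029861 z [-0.  0. -1.] q [-0.168  0.389  1.532  0.     1.221 -0.688] gap 0.9993059892981182 0.0 [-0.475  0.002 -0.893] [ 0.032 -0.183  0.059]
```

View pics/w1.png

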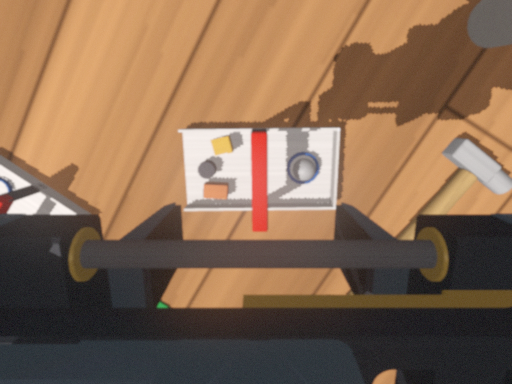

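The wrist view shows the tray with its red bar centred near (260,180), running vertically, the ball at (303,168) and the scrap at (210,168). Next I triangulate the bar from the wrist and top views.

Run:
```python
from h import *
np.set_printoptions(precision=1,suppress=True)
t=load("top0.npz");s=load("scene0.npz");w=load("w1.npz")
m=mask(w,"red",(235,120,285,240));p=cv2.findNonZero(m)[:,0]
a,b=p[p[:,1]<p[:,1].min()+1+3].mean(0),p[p[:,1]>p[:,1].max()-4].mean(0);print(a,b)
for z in(98,90):
  A,B=plane(w,a,z),plane(w,b,z);d=B-A;print(z,(A+B)/2,np.degrees(np.arctan2(d[1],d[0])),np.linalg.norm(d))
W=np.array([plane(w,q,98)[:2] for q in p]);g=W.mean(0);u=np.linalg.svd(W-g)[2][0];print("pca",g,np.degrees(np.arctan2(u[1],u[0])))
ct=cv2.findNonZero(mask(t,"red",(225,150,305,245)))[:,0].mean(0);cw=p.mean(0);cs=cv2.findNonZero(mask(s,"red",(225,185,265,235)))[:,0].mean(0)
print("tri t,w",tri([ray(t,ct),ray(w,cw)]),"t,w,s",tri([ray(t,ct),ray(w,cw),ray(s,cs)]))
# tray side edges on wrist: left wall tops
for n,q,z in(("rl",(338,127),24),("rr",(338,209),24),("fl",(181,129),24),("fr",(184,211),24),("ball",(303,168),18)):print(n,plane(w,q,z))
```

```text
[258.6 133.6] [261.4 173.1]
98 [535.2  -4.9  98. ] -56.18860202145401 37.685500585776396
90 [535.8  -5.7  90. ] -56.18860202145414 38.738316781848276
pca [532.4  -2.2] -58.86669389374363
tri t,w (array([537.2, -16. , 113.6]), [np.float64(16.26242205062024), np.float64(16.262422050620284)]) t,w,s (array([541.8, -18.4,  79.2]), [np.float64(16.343592636626955), np.float64(16.633612636019535), np.float64(0.5888971211234261)])
rl [603.9  59.8  24. ]
rr [659.4 -24.3  24. ]
fl [445.2 -33.6  24. ]
fr [ 493.2 -122.4   24. ]
ball [595.3  -2.4  18. ]
```

```bash
sed -i 's/(S>170)&(V>90)/(S>140)\&(V>60)/' h.py
python3 - <<'E'
from h import *
np.set_printoptions(precision=1,suppress=True)
t=load("top0.npz");s=load("scene0.npz");w=load("w1.npz")
m=mask(w,"red",(235,120,285,240));r=rect(m);print(r,w["pixels"][205,260],w["pixels"][150,260])
p=cv2.findNonZero(m)[:,0];print(p.min(0),p.max(0))
W=np.array([plane(w,q,98)[:2] for q in p]);g=W.mean(0);u=np.linalg.svd(W-g)[2][0];print("pca",g,np.degrees(np.arctan2(u[1],u[0])),np.ptp((W-g)@u),np.ptp((W-g)@u[::-1]*[1]))
a=p[p[:,1]<p[:,1].min()+3].mean(0);b=p[p[:,1]>p[:,1].max()-3].mean(0)
et=[(247.6,200.2),(282.8,182.6)];es=[(244.5,195),(244.5,229)]
for i,e in enumerate((a,b)):print(e,plane(w,e,98),tri([ray(t,et[i]),ray(w,e)]),tri([ray(s,es[i]),ray(w,e)]))
E
```

```text
((259.0, 180.5), (99.0, 14.0), 90.0) [ 75  87 232] [ 64  74 233]
[252 131] [266 230]
pca [547.9 -29. ] -59.63844444254866 98.63252170462334 91.31154825648434
[258.8 132.1] [524.2  12.1  98. ] (array([524.6,  11.9,  75.9]), [np.float64(0.8814004657853133), np.float64(0.8814004657853194)]) (array([524.6,  12.2,  97.1]), [np.float64(0.38867018886061155), np.float64(0.3886701888607471)])
[259.5 229. ] [572.8 -71.3  98. ] (array([571.8, -72.5,  93.3]), [np.float64(1.8832525999425527), np.float64(1.883252599942596)]) (array([575.7, -73.7,  88.8]), [np.float64(1.3318023104591987), np.float64(1.3318023104593082)])
```

>>> step_arm(motion=[[2.8,1,20,0,0,-0.01],[0,0,35,0,0,0],[0,0,35,0,0,0],[0,0,35,0,0,0],[0,0,16.7,0,0,0]])

```text
time: 3.73
tool_pos: [546.7, -29.7, 68.7]
eef_rot: [-0.002, 0.498, 0.867, -0.001]
contact_force: [-0.8, 0.4, 1.0]
finger_gap: 1.002
grasp_force: 0.0
```

>>> step_arm(motion=[[0,0,5,0,0,0],[0,0,0,0,0,0]])

```text
time: 3.9
tool_pos: [547.9, -29.9, 66.2]
eef_rot: [-0.001, 0.497, 0.868, -0.0]
contact_force: [0.2, -0.8, 0.7]
finger_gap: 1.001
grasp_force: 0.0
```

```bash
python3 look.py w2
```

```text
3.9 [547.927 -29.888  66.248] xang 120.40913768147381 z [-0.002  0.    -1.   ] q [-0.163  0.58   1.687  0.     0.877 -0.694] gap 1.0009889617224947 0.0 [ 0.163 -0.819  0.73 ] [ 0.033 -0.159 -0.013]
```

View pics/w2.png

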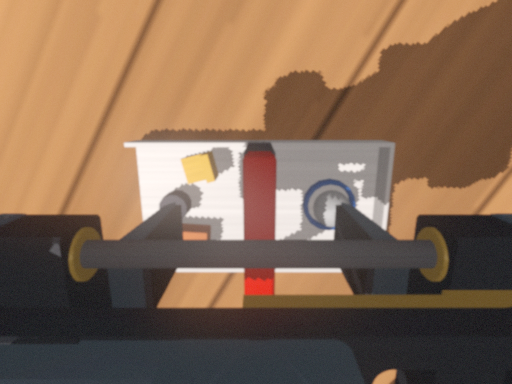

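The bar at (259,220) is centred between the fingers, at about x 180 and 340. Closing the gripper.

>>> step_arm(motion=[[0,0,0,0,0,0],[0,0,0,0,0,0],[0,0,0,0,0,0],[0,0,0,0,0,0],[0,0,0,0,0,0]], hand=1, force=50)

```text
time: 4.37
tool_pos: [548.8, -30.0, 67.8]
eef_rot: [0.0, 0.496, 0.868, 0.0]
contact_force: [0.2, -0.0, -1.1]
finger_gap: 0.667
grasp_force: 0.0
```

>>> step_arm(motion=[[0,0,0,0,0,0],[0,0,0,0,0,0],[0,0,0,0,0,0],[0,0,0,0,0,0],[0,0,0,0,0,0]], force=60)

```text
time: 4.78
tool_pos: [548.5, -30.0, 67.2]
eef_rot: [-0.0, 0.496, 0.868, -0.0]
contact_force: [1.0, 0.1, -0.5]
finger_gap: 0.3
grasp_force: 0.0
```

```bash
python3 -c "
from look import *
say(env.state())"
```

```text
4.7833 [548.536 -30.007  67.193] xang 120.53885271554513 z [-0.  0. -1.] q [-0.163  0.578  1.687 -0.     0.877 -0.696] gap 0.3002824461381536 0.0 [ 0.985  0.053 -0.527] [ 0.024 -0.168 -0.004]
```

Bar thickness corresponds to a gap of about 0.176, so the fingers are still closing.

>>> step_arm(motion=[[0,0,0,0,0,0],[0,0,0,0,0,0],[0,0,0,0,0,0],[0,0,0,0,0,0],[0,0,0,0,0,0]])

```text
time: 5.2
tool_pos: [548.5, -30.0, 67.2]
eef_rot: [-0.0, 0.496, 0.868, -0.0]
contact_force: [0.0, 0.1, -1.1]
finger_gap: 0.174
grasp_force: 60.0
```

>>> step_arm(motion=[[0,0,-2,0,0,0],[0,0,-3,0,0,0],[0,0,-4,0,0,0],[0,0,-5,0,0,0],[0,0,-6,0,0,0]])

```text
time: 5.62
tool_pos: [548.4, -30.0, 87.6]
eef_rot: [-0.0, 0.496, 0.868, -0.0]
contact_force: [0.3, 0.3, -7.6]
finger_gap: 0.173
grasp_force: 60.0
```

```bash
python3 -c "
from look import *
say(env.state())"
```

```text
5.6167 [548.361 -29.956  87.584] xang 120.53712755806124 z [-0.  0. -1.] q [-0.163  0.547  1.671  0.     0.924 -0.696] gap 0.17280728839885365 59.996148347854614 [ 0.265  0.281 -7.572] [-0.012 -0.107 -0.029]
```

>>> step_arm(motion=[[0,0,-8,0,0,0],[0,0,-10,0,0,0],[0,0,-12,0,0,0],[0,0,-14,0,0,0],[0,0,-14,0,0,0]])

```text
time: 6.03
tool_pos: [548.5, -30.0, 146.6]
eef_rot: [0.0, 0.496, 0.868, 0.0]
contact_force: [-0.2, -0.6, -7.9]
finger_gap: 0.176
grasp_force: 60.0
```

>>> step_arm(motion=[[3.4,2.2,-14,0,0,0],[6.7,4.4,-14,0,0,0],[10.1,6.5,-12,0,0,0],[13.4,8.7,-8,0,0,0],[16.8,10.9,-6,0,0,0]])

```text
time: 6.45
tool_pos: [551.4, 30.0, 201.2]
eef_rot: [0.001, 0.496, 0.868, 0.0]
contact_force: [1.4, 0.9, -8.1]
finger_gap: 0.172
grasp_force: 60.0
```

>>> step_arm(motion=[[20.1,13.1,-4,0,0,0],[20.1,13.1,-2,0,0,0],[20.1,13.1,0,0,0,0],[20.1,13.1,0,0,0,0],[20.1,13.1,0,0,0,0]])

```text
time: 6.87
tool_pos: [556.2, 151.0, 206.2]
eef_rot: [0.0, 0.496, 0.868, 0.0]
contact_force: [0.3, -0.4, -8.1]
finger_gap: 0.173
grasp_force: 60.0
```

>>> step_arm(motion=[[20.1,13.1,0,0,0,0],[20.1,13.1,0,0,0,0],[20.1,13.1,0,0,0,0],[20.1,13.1,0,0,0,0],[20.1,13.1,0,0,0,0]])

```text
time: 7.28
tool_pos: [561.5, 270.9, 206.1]
eef_rot: [0.0, 0.496, 0.868, 0.0]
contact_force: [0.5, 0.1, -8.1]
finger_gap: 0.17
grasp_force: 60.0
```

>>> step_arm(motion=[[20.1,13.1,0,0,0,0],[20.1,13.1,0,0,0,0],[16.8,10.9,0,0,0,0],[13.4,8.7,0,0,0,0],[10.1,6.5,0,0,0,0]])

```text
time: 7.7
tool_pos: [565.7, 367.0, 205.7]
eef_rot: [0.0, 0.496, 0.869, 0.0]
contact_force: [0.6, 0.2, -7.7]
finger_gap: 0.173
grasp_force: 60.0
```

>>> step_arm(motion=[[6.7,4.4,0,0,0,0],[3.4,2.2,0,0,0,0],[0,0,0,0,0,0],[0,0,0,0,0,0]])

```text
time: 8.03
tool_pos: [566.5, 377.0, 205.2]
eef_rot: [0.0, 0.496, 0.868, -0.0]
contact_force: [0.1, 0.1, -7.3]
finger_gap: 0.174
grasp_force: 60.0
```

```bash
cat > pair.py <<'E'
import sys
from look import *
ims=[]
for n in("scene","top"):
    c=env.camera(n);np.savez(n+sys.argv[1]+".npz",**c);ims.append(c["pixels"])
cv2.imwrite(f"pics/p{sys.argv[1]}.png",cv2.resize(np.hstack(ims),(800,300)) if len(sys.argv)<3 else np.hstack([cv2.resize(ims[0][20:300,180:460],(400,400)),cv2.resize(ims[1][90:290,40:240],(400,400))]))
E
python3 look.py w3; python3 pair.py 3 z
```

```text
8.0333 [566.534 377.009 205.199] xang 120.52114029400703 z [-0. -0. -1.] q [ 0.5    0.581  1.205 -0.     1.355 -0.033] gap 0.17427047824818107 59.99617338180542 [ 0.077  0.078 -7.285] [ 0.029 -0.052  0.016]
```

View pics/p3.png

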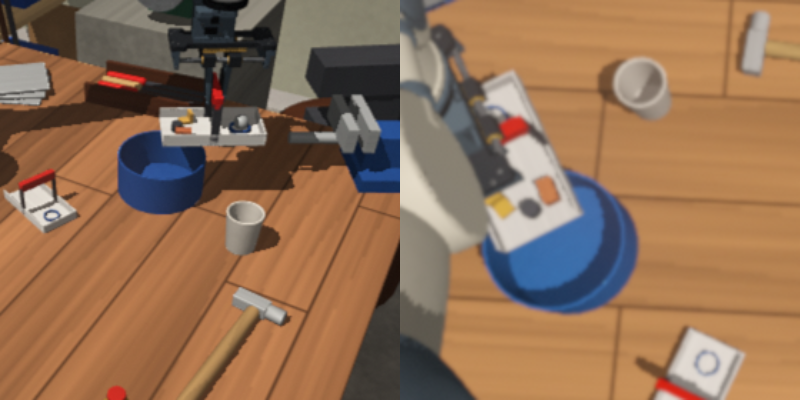

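View pics/w3.png

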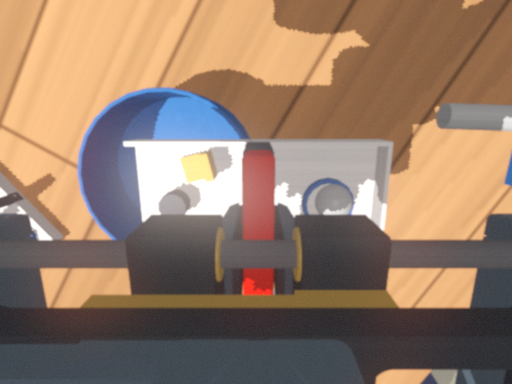

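The scrap and ball are still on the tray, and the lip is over the pail. In the wrist view the pail rim runs from x=80 to about 248, with its top at y=88. I'll check the pail centre against this view.

Run:
```python
from h import *
from scipy.optimize import least_squares
np.set_printoptions(precision=1,suppress=True)
w=load("w3.npz");k=cv2.convexHull(cv2.findNonZero(mask(w,"blue",(60,70,255,213))))[:,0]
W=np.array([plane(w,q,85)[:2] for q in k if q[1]<205 and (q[0]<120 or q[1]<120)])
q=least_squares(lambda v:np.linalg.norm(W-v[:2],axis=1)-v[2],[487,331,88],loss="soft_l1",f_scale=2);print(len(W),q.x,np.abs(q.fun).mean())
q=least_squares(lambda v:np.linalg.norm(W-v[:2],axis=1)-88,[487,331],loss="soft_l1",f_scale=2);print(q.x)
h=np.array([-.862,-.508]);print("lip now",np.array([566.5,377])+95*h, "lip front px",[plane(w,p,143) for p in((131,141),)], "pail along h",(q.x-[566.5,377])@h,"lat",(q.x-[566.5,377])@[-h[1],h[0]])
```

```text
16 [488.7 335.   87.3] 0.3295627701164081
[489.1 334.4]
lip now [484.6 328.7] lip front px [array([458.8, 368.6, 143. ])] pail along h 88.37093524578346 lat -2.6070291034958233
```

>>> step_arm(motion=[[0,0,0,-0.01,0,0],[0,0,0,-0.02,0,0],[0,0,0,-0.03,0,0],[0,0,0,-0.04,0,0],[0,0,0,-0.04,0,0]])

```text
time: 8.6
tool_pos: [566.6, 377.3, 205.3]
eef_rot: [0.035, 0.495, 0.866, 0.062]
contact_force: [-0.2, -0.1, -8.2]
finger_gap: 0.174
grasp_force: 60.0
```

>>> step_arm(motion=[[0,0,0,-0.04,0,0],[0,0,0,-0.04,0,0],[0,0,0,-0.04,0,0],[0,0,0,-0.04,0,0],[0,0,0,-0.04,0,0]])

```text
time: 9.02
tool_pos: [566.2, 377.1, 205.5]
eef_rot: [0.084, 0.489, 0.856, 0.148]
contact_force: [-0.4, 0.8, -7.6]
finger_gap: 0.169
grasp_force: 60.0
```

>>> step_arm(motion=[[0,0,0,-0.04,0,0],[0,0,0,-0.04,0,0],[0,0,0,-0.04,0,0],[0,0,0,-0.04,0,0],[0,0,0,-0.03,0,0]])

```text
time: 9.43
tool_pos: [565.7, 376.8, 205.1]
eef_rot: [0.13, 0.479, 0.838, 0.228]
contact_force: [-0.0, 0.4, -7.2]
finger_gap: 0.172
grasp_force: 60.0
```

>>> step_arm(motion=[[0,0,0,-0.02,0,0],[0,0,0,-0.01,0,0],[0,0,0,0,0,0],[0,0,0,0,0,0],[0,0,0,0,0,0]])

```text
time: 9.85
tool_pos: [566.8, 377.7, 205.5]
eef_rot: [0.137, 0.477, 0.835, 0.24]
contact_force: [-0.2, 0.2, -6.0]
finger_gap: 0.174
grasp_force: 60.0
```

```bash
python3 look.py w4; python3 pair.py 4 z
python3 - <<'E'
import cv2,numpy as np
cv2.imwrite("pics/c4.png",np.vstack([cv2.imread("pics/p4.png")[:,:800][:340],cv2.resize(cv2.imread("pics/w4.png")[60:260,60:460],(800,400))[:260]]))
E
```

```text
9.85 [566.768 377.72  205.509] xang 120.53392847225008 z [ 0.458  0.27  -0.847] q [ 0.488  0.391  1.74   0.055  0.452 -0.088] gap 0.17435265601359676 59.99724626541138 [-0.229  0.25  -6.   ] [-0.64   0.893  0.018]
```

View pics/c4.png

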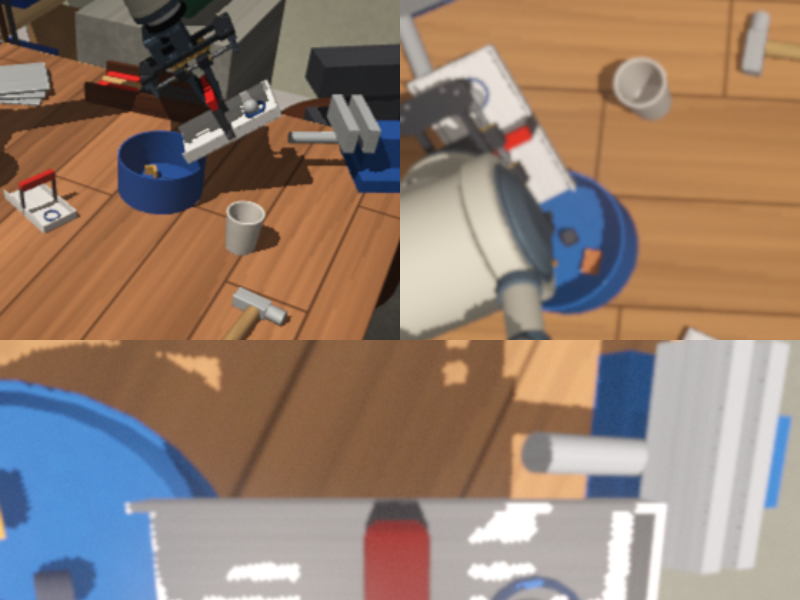

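All three pieces are in the pail: the brass shows at (150,170) in the scene half, and the slug at (568,237) and copper at (590,260) in the top half. The ball is still in its ring, and the load dropped by about 1.35 N, which matches the scrap. Levelling the tray and carrying it to the mat.

>>> step_arm(motion=[[0,0,0,0.01,0,0],[0,0,0,0.02,0,0],[0,0,0,0.03,0,0],[0,0,0,0.04,0,0],[0,0,0,0.04,0,0]])

```text
time: 10.42
tool_pos: [566.5, 377.6, 205.4]
eef_rot: [0.103, 0.485, 0.849, 0.18]
contact_force: [0.4, 1.0, -7.2]
finger_gap: 0.172
grasp_force: 60.0
```

>>> step_arm(motion=[[0,0,0,0.04,0,0],[0,0,0,0.04,0,0],[0,0,0,0.04,0,0],[0,0,0,0.04,0,0],[0,0,0,0.04,0,0]])

```text
time: 10.83
tool_pos: [566.8, 377.8, 205.6]
eef_rot: [0.054, 0.493, 0.863, 0.095]
contact_force: [-0.2, 0.7, -7.3]
finger_gap: 0.177
grasp_force: 60.0
```

>>> step_arm(motion=[[0,0,0,0.04,0,0],[0,0,0,0.04,0,0],[0,0,0,0.04,0,0],[0,0,0,0.04,0,0],[0,0,0,0.04,0,0]])

```text
time: 11.25
tool_pos: [566.9, 377.9, 205.6]
eef_rot: [0.005, 0.496, 0.868, 0.008]
contact_force: [-0.2, -0.5, -6.3]
finger_gap: 0.175
grasp_force: 60.0
```

>>> step_arm(motion=[[0,0,0,0.04,0,0],[0,0,0,0.03,0,0],[0,0,0,0.02,0,0],[0,0,0,0.01,0,0],[0,0,0,0,0,0]])

```text
time: 11.67
tool_pos: [567.0, 378.0, 205.0]
eef_rot: [-0.02, 0.496, 0.868, -0.035]
contact_force: [0.1, -0.1, -6.6]
finger_gap: 0.175
grasp_force: 60.0
```

```bash
python3 -c "
from look import *
say(env.state())"
```

```text
11.6667 [567.038 377.955 205.014] xang 120.5351552733106 z [-0.069 -0.041 -0.997] q [ 0.502  0.626  1.122 -0.003  1.474 -0.031] gap 0.1746957358486362 59.99653458595276 [ 0.143 -0.085 -6.623] [ 0.078 -0.19   0.033]
```

>>> step_arm(motion=[[0,0,0,-0.02,0,0],[0,0,0,-0.04,0,0],[0,0,0,-0.02,0,0],[-4.7,-3.7,0,0,0,0],[-9.5,-7.4,0,0,0,0]])

```text
time: 12.08
tool_pos: [563.9, 360.0, 205.5]
eef_rot: [0.0, 0.496, 0.869, 0.0]
contact_force: [-0.2, 0.5, -6.8]
finger_gap: 0.171
grasp_force: 60.0
```

>>> step_arm(motion=[[-14.2,-11,0,0,0,0],[-18.9,-14.7,0,0,0,0],[-23.7,-18.4,0,0,0,0],[-23.7,-18.4,0,0,0,0],[-23.7,-18.4,0,0,0,0]])

```text
time: 12.5
tool_pos: [546.9, 226.8, 205.3]
eef_rot: [-0.0, 0.496, 0.868, -0.0]
contact_force: [1.5, -0.1, -7.3]
finger_gap: 0.173
grasp_force: 60.0
```

>>> step_arm(motion=[[-23.7,-18.4,0,0,0,0],[-23.7,-18.4,0,0,0,0],[-23.7,-18.4,0,0,0,0],[-23.7,-18.4,0,0,0,0],[-23.7,-18.4,0,0,0,0]])

```text
time: 12.92
tool_pos: [527.7, 78.0, 205.5]
eef_rot: [0.0, 0.496, 0.868, -0.0]
contact_force: [1.1, -0.0, -5.7]
finger_gap: 0.174
grasp_force: 60.0
```

>>> step_arm(motion=[[-23.7,-18.4,0,0,0,0],[-23.7,-18.4,0,0,0,0],[-23.7,-18.4,0,0,0,0],[-23.7,-18.4,0,0,0,0],[-23.7,-18.4,0,0,0,0]])

```text
time: 13.33
tool_pos: [508.5, -70.8, 205.5]
eef_rot: [-0.0, 0.496, 0.868, -0.0]
contact_force: [0.1, -0.2, -5.9]
finger_gap: 0.172
grasp_force: 60.0
```

>>> step_arm(motion=[[-23.7,-18.4,0,0,0,0],[-23.7,-18.4,0,0,0,0],[-23.7,-18.4,0,0,0,0],[-23.7,-18.4,0,0,0,0],[-23.7,-18.4,0,0,0,0]])

```text
time: 13.75
tool_pos: [489.3, -219.5, 205.5]
eef_rot: [-0.0, 0.496, 0.868, -0.0]
contact_force: [1.4, 0.4, -6.6]
finger_gap: 0.176
grasp_force: 60.0
```

>>> step_arm(motion=[[-23.7,-18.4,2,0,0,0],[-18.9,-14.7,4,0,0,0],[-14.2,-11,6,0,0,0],[-9.5,-7.4,6,0,0,0],[-4.7,-3.7,6,0,0,0]])

```text
time: 14.17
tool_pos: [478.1, -308.4, 180.9]
eef_rot: [0.0, 0.497, 0.868, -0.0]
contact_force: [0.5, 0.6, -6.0]
finger_gap: 0.172
grasp_force: 60.0
```

>>> step_arm(motion=[[0,0,5,0,0,0],[0,0,3,0,0,0],[0,0,2,0,0,0],[0,0,0,0,0,0],[0,0,0,0,0,0]])

```text
time: 14.58
tool_pos: [479.1, -305.9, 171.4]
eef_rot: [-0.0, 0.495, 0.869, 0.0]
contact_force: [1.0, 0.4, -6.6]
finger_gap: 0.168
grasp_force: 60.0
```

```bash
python3 look.py w5; python3 pair.py 5
python3 - <<'E'
import cv2,numpy as np
t=cv2.imread("pics/p5.png");cv2.imwrite("pics/c5.png",np.vstack([t,cv2.resize(cv2.imread("pics/w5.png")[60:260,60:460],(600,300),interpolation=2)[:, :].copy() if 0 else cv2.resize(cv2.imread("pics/w5.png")[70:250,16:496],(800,300))]))
E
```

```text
14.5833 [ 479.102 -305.923  171.352] xang 120.59513842253742 z [-0.  0. -1.] q [-0.673  0.46   1.54   0.     1.141 -1.207] gap 0.1684022291139062 59.99663829803467 [ 0.955  0.351 -6.604] [-0.051 -0.012  0.017]
```

View pics/c5.png

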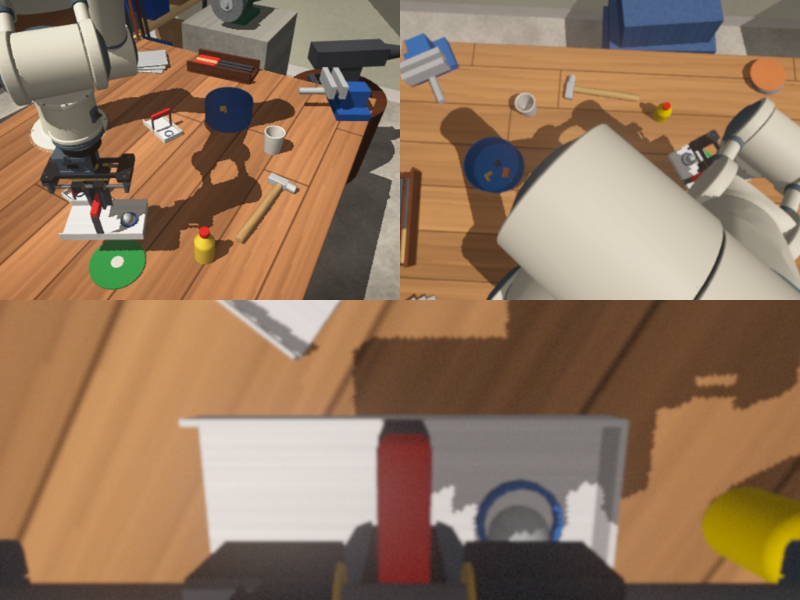

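The pieces lie in the pail and the ball is in its ring. The carry stopped about 61 mm short, so I'm finishing it.

>>> step_arm(motion=[[-4,-3.2,0,0,0,0],[-8.1,-6.3,0,0,0,0],[-12.1,-9.5,0,0,0,0],[-12.1,-9.4,0,0,0,0],[-8.1,-6.3,0,0,0,0]])

```text
time: 15.15
tool_pos: [471.2, -365.4, 171.3]
eef_rot: [0.0, 0.496, 0.868, -0.0]
contact_force: [-0.1, -0.7, -6.9]
finger_gap: 0.173
grasp_force: 60.0
```

>>> step_arm(motion=[[-4,-3.2,0,0,0,0],[0,0,0,0,0,0],[0,0,0,0,0,0],[0,0,0,0,0,0],[0,0,0,0,0,0]])

```text
time: 15.57
tool_pos: [470.9, -367.0, 171.2]
eef_rot: [-0.0, 0.496, 0.868, 0.0]
contact_force: [-0.1, 0.1, -5.7]
finger_gap: 0.174
grasp_force: 60.0
```

```bash
python3 look.py w6; python3 pair.py 6
python3 - <<'E'
from h import *
s=load("scene6.npz");w=load("w6.npz")
cv2.imwrite("pics/c6.png",np.vstack([cv2.resize(s["pixels"][230:380,60:260],(800,600))[:320],cv2.resize(w["pixels"][100:260,56:456],(700,280))[:, :].copy() if 0 else cv2.resize(w["pixels"][100:240,56:456],(800,280))]))
E
```

```text
15.5667 [ 470.884 -367.012  171.224] xang 120.56510202172998 z [-0.  0. -1.] q [-0.762  0.498  1.469  0.     1.175 -1.296] gap 0.17437903369671093 59.99658286571503 [-0.117  0.125 -5.708] [-0.011 -0.079 -0.018]
```

View pics/c6.png

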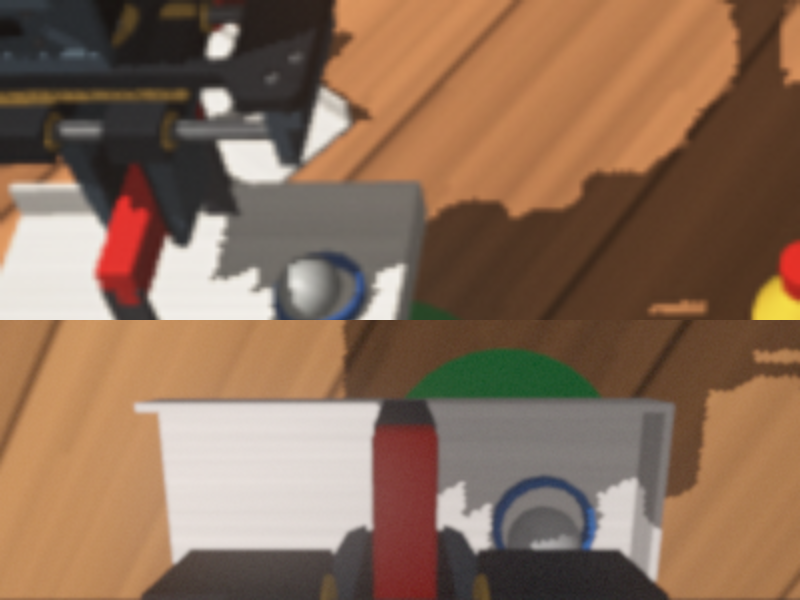

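The ball sits in its ring at scene pixel (139.5,302), and the mat shows directly below it. Numerical check of ball against mat, and of the scrap and bystanders, before handing in.

Run:
```python
from h import *
from scipy.optimize import least_squares
np.set_printoptions(precision=1,suppress=True)
s=load("scene6.npz");w=load("w6.npz")
print("ball s",plane(s,(139.5,302),122),"ring w centre",plane(w,(56+545/2,100+(522-320)/2),112))
p=cv2.findNonZero(mask(w,"green",(230,110,370,139)))[:,0]
top=np.array([[x,p[p[:,0]==x,1].min()] for x in np.unique(p[:,0])])[4:-4]
W=np.array([plane(w,q,4)[:2] for q in top])
q=least_squares(lambda v:np.linalg.norm(W-v,axis=1)-70,[518,-339]);print("mat w",q.x,np.abs(q.fun).mean())
a,b=load("scene0.npz")["pixels"],s["pixels"]
for n,r in(("cup",(335,155,370,200)),("oil",(245,285,280,340)),("hammer",(300,220,385,310))):
    x0,y0,x1,y1=r;print(n,cv2.phaseCorrelate(a[y0:y1,x0:x1,1].astype(np.float64),b[y0:y1,x0:x1,1].astype(np.float64)))
```

```text
ball s [ 524.6 -341.9  122. ] ring w centre [ 518.9 -338.   112. ]
mat w [ 519.6 -342.1] 0.3956837112152404
cup ((0.20057281396160676, 0.7068218793746013), 0.8153507933176649)
oil ((-0.05311135383499632, -0.10460559284382853), 0.8389777765515403)
hammer ((0.037139926054585715, -0.08258967370225889), 0.7425107163473431)
```

The ball is within about 5 mm of the mat's middle, and the cup, bottle and hammer haven't moved. Handing in.

```bash
python3 -c "
from rig import env
print(env.job_done())"
```

```text
the job is handed in; nothing more can be done
None
```

I handed the job in with all three pieces of scrap in the pail and the tray held level about 10 cm above the mat, the ball in its pocket within about 5 mm of the mat's middle; the cup, bottle and hammer had not moved, and no verdict was returned.

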